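# Press the plaster mould a quarter turn past contact

### The job

Slide the mould sled along the press bed until it is fully home against the stop, then wind the handwheel clockwise until the pressure foot just touches the mould, give it a quarter of a turn more from there, and let go. The plaster cracks if it is pressed much harder than that. Leave everything else on the bench where it is.

Things in the scene. Friction and masses are not known exactly. Their poses are not given: they have to be found in the camera images.
- press: Green bench screw press, fixed. Origin at bench height below the screw axis. Its bed (118 mm wide, top 20 mm above the bench) runs along its own y from -305 to +95 mm, with guide rails (12 mm high, 73 mm apart) and a stop block across the +y end (top 52 mm above the bench). The sled goes in towards +y. A column 70 mm wide stands at x = 85 to 125 mm, up to the head.
- head: Upper part of the press, fixed on the column, same origin and axes as the press: a green arm (60 mm wide, top 216 mm above the bench) with the handwheel on top and the sprung pressure foot (60 mm across) on the screw below. The foot hangs at a height left by the last user, not measured: 6 to 24 mm above the mould's top at the start. Once touching, it yields under rising load.
- wheel (a joint): Handwheel angle, rad, growing clockwise from above, which lowers the foot 24 mm a turn (the wheel keeps its height); at 0 the red handle lies at the press's -y side. It stays where left. Turning free takes about 7 N at the handle; as the foot meets the mould this rises by about 3.5 N within 5 to 10 degrees, then by about 2 N more over a quarter turn.
- wheel_axis (a point): Point on the wheel's axis, on the wheel's upper face, 247 mm above the bench. The black handwheel is 146 mm across.
- handle_top (a point): Top centre of the red upright handle on the wheel's rim: a cylinder 24 mm across and 46 mm tall that spins freely on its pin, 65 mm from the wheel's axis; its top is 295 mm above the bench, 48 mm over the wheel's face. Its axes turn with the spinning and mean nothing.
- sled: Loose plywood sled, 70 mm wide (x), 240 mm long (y, from -184 to +56 mm) and 12 mm thick, carrying a two-part white plaster mould (66 x 100 mm, top 62 mm above the sled's underside); together about 0.75 kg. Origin on its underside below the mould's centre; its +y end goes to the stop. It starts in the channel, drawn out by 50 to 100 mm.
- sled_knob (a point): Top centre of the dark wooden knob at the outer end of the sled: an upright cylinder 24 mm across and 46 mm tall, 160 mm from the mould's centre towards the sled's -y; the top is 58 mm above the sled's underside, 78 mm above the bench.
- sled_nose (a point): Middle of the sled's leading (+y) edge, on the board's upper face.
- press_stop (a point): Middle of the stop's face, at the height of the sled board's upper face: the sled's nose meets it when fully home.
- spare_mould: Loose spare mould half, white plaster slab 66 x 100 x 26 mm, lying beside the press; leave it.
- rib: Loose wooden throwing rib, 45 x 100 x 6 mm, lying beside the press; leave it.
- cup_bisque: Loose reddish fired cup, 72 mm across, 75 mm tall, beside the press; leave it.
- glaze_jar: Loose glaze jar, blue with a pale label and white cap, 60 mm across, 85 mm tall, past the stop end of the press; leave it.
- bowl: Loose clay-coloured bowl, 120 mm across, 50 mm tall; leave it.
- bud_vase: Loose clay bud vase, 80 mm across, 130 mm tall; leave it.
Mind the look-alikes: they are no part of the job. Of the things that look like the sled, the larger one is meant.

How it is judged (in metres and radians):
On the way, in this order (a step that is already met when the one before it is completed fails the run):
1. the sled is fully home against the stop (y of sled_nose in the frame of press_stop above -0.003 m), for 0.2 s.
2. the pressure foot bears on the mould (contact force between head and sled above 5 N), for 0.1 s.
At the end, for the whole second after the job is handed in: The foot bears on the mould with the load of a quarter turn past contact, give or take about 35 degrees (82 to 106 N), the sled's nose within 3 mm of the stop, the wheel and sled at rest and the robot clear (contact force between head and sled between 82 and 106 N and y of sled_nose in the frame of press_stop above -0.003 m and linear speed of sled below 0.01 m/s and velocity of joint wheel between -0.05 and 0.05 rad/s); the robot touches nothing.
It fails at once if the mould is pressed far too hard (about 65 degrees beyond the quarter turn) and cracks (contact force between head and sled above 115 N).
It fails at once if another thing on the bench is moved more than 20 mm (distance of any of spare_mould, rib, cup_bisque, glaze_jar, bowl, bud_vase from where it was at the start of the episode above 0.02 m).
It also fails if it takes over 72 s, if anything falls off the work surface, if the arm or the gripper's body presses on something with over 40 N, if the wrist force passes 120 N, or if a joint passes its speed limit or range.

### The arm

A 6-joint arm with a two-finger parallel gripper is mounted at the origin on the work surface. World frame = base frame: x ahead of the robot, y to its left, z up, the work surface at z = 0. Lengths are in m, angles in degrees, forces in N, time in s.
With the tool pointing down it reaches from about 0.35 to 0.975 m from the base axis. Payload 4.9 kg.
Tool frame: the origin (TCP) lies at the very end of the fingers, on their centre line; the grasp point (between the pads) lies 19 mm behind it; z points along the fingers, y is the direction in which the jaws open and shut (so a half turn about z gives the same grasp; the last joint's range is limited). The gripper opens to 85 mm and grips with 20 to 120 N. Pads are 22 mm wide; open, the fingers measure 114 mm over their backs; the gripper's body (76 mm by 85 mm) begins 54 mm behind the grasp point. The pads swing forward as they close: fully open they stand 13 mm farther back than shut.
Start: joints at [68.297, 3.019, 92.412, -0, 84.569, -6.818], TCP at [0.161, 0.604, 0.231] pointing down, gripper open.
Joint ranges: [-172.51, 172.51], [-57.92, 126.97], [3.15, 148.05], [-58.71, 238.71], [5.1, 150.11], [-179.66, 179.66]. Speed limits (degrees/s): [147.25, 147.25, 180, 180, 180, 180].

### API

Orientations are given as [roll, pitch, yaw] about the fixed x, y, z axes, in that order (R = Rz(yaw) Ry(pitch) Rx(roll)).
In Python, from rig import env, eyes, ticket gives the robot as it stands.
- The arm moves only by the tool send_rows, never from a script. Its arguments are lists of equal length, an entry for each row: "offset": the shift along the tool's x, y, z in mm, a list of three; "rotation": the turn, a rotation vector about the tool's x, y, z in units of 8 degrees (1.0 is 8 degrees), a list of three; "fingers": the finger opening in mm, from 0 to 85.4. In form: {"offset": [[tx, ty, tz], ...], "rotation": [[rx, ry, rz], ...], "fingers": [fingers, ...]}. A call has 1 to 5 rows; each row shifts and turns the commanded pose from where the row before left it, along the tool's axes as they then stand; what a row does not reach is not made up. A row lasts 1/10 s, in which the tool goes at most 50 mm and 8.59 degrees, less where a joint would pass 70% of its speed; a pose out of reach is approached as far as the arm can. A call is refused whole if a number of a shift passes 50 or a number of a turn 1, either way. A call with a gripper value outside its range is refused whole. The fingers move at their own pace and stop on an object; "force" is the grip in N (left out, the last holds). Time passes only in rows, so rows that do not move let the fingers close. It gives the time, the measured TCP pose, the force and the opening at its end, in the units of the state.
- env.sense(): the state, without advancing time (a new reading comes with each control period).
- eyes.capture(name): name is "side" or "top"; returns a dict with "pixels" (384x512x3 uint8, red, green, blue), "z_map" (384x512 float32, m along the optical axis (not along the pixel's ray), 0 where there is no reading), "mtx" (3x3 intrinsics, pixels), "k1" (the pictures are not rectified: a ray, as slopes to the right and down, at radius r is drawn at 1 + k1 r^2 times it, then the intrinsics apply), "rvec" (rotation vector, rad) and "tvec" (3), from world to camera coordinates, as OpenCV has them. Camera axes: x right, y down, z forward; pixel columns grow to the right and rows downward; lengths in m; the calibration is good to about 2 mm. A picture is of the moment at which its call begins.
- ticket.close_job(): hands the job in, once; it reports no verdict.
The state is a dict: "time": time; "joint_pos": joint angles; "joint_velocities": joint speeds; "tau": joint torques, N m; "tcp_pos": TCP position; "eef_rot": TCP orientation; "ft_force": force on the tool from outside, world axes, zero at the start; "moment": the same for the moment, N m; "width": finger opening in m.
Only numpy, scipy, OpenCV 4.12 (cv2) and the standard library are available. Lean on these libraries where they do the work, as an engineer would, in place of code of your own. Each camera call takes 0.05 s, during which the arm holds its last target.

## Working session

There is one attempt and no reset: what is moved stays moved. The work goes in short steps, Python scripts to look and compute and a tool call to move; the robot and the scene stay as the last step left them, time stands still between calls to the robot, and variables do not carry over. Pictures are saved under pics/ and viewed, and the job is handed in when it is done.

Besides the shell and the picture viewer there is one more tool, called as a command line: name --argument value ..., lists and objects as JSON in quotes. send_rows: Moves the arm, as the interface text tells. Its arguments: {"type":"object","properties":{"offset":{"type":"array","items":{"type":"array","items":{"type":"number"}}},"rotation":{"type":"array","items":{"type":"array","items":{"type":"number"}}},"fingers":{"type":"array","items":{"type":"number"}},"force":{"type":"number"}},"required":["offset","rotation","fingers"]}

```bash
ls; mkdir -p pics; cat > h.py <<'E'
import numpy as np, cv2, json
from rig import env, eyes, ticket
def cap(n,save=None):
    d=eyes.capture(n)
    if save: cv2.imwrite('pics/'+save+'.png',cv2.cvtColor(d['pixels'],cv2.COLOR_RGB2BGR))
    return d
def ray(d,uv):
    K=np.array(d['mtx']);uv=np.atleast_2d(np.array(uv,float))
    p=np.c_[(uv[:,0]-K[0,2])/K[0,0],(uv[:,1]-K[1,2])/K[1,1]]
    q=p.copy()
    for _ in range(30): q=p/(1+d['k1']*(q**2).sum(1))[:,None]
    R=cv2.Rodrigues(np.array(d['rvec'],float))[0];t=np.array(d['tvec'],float).ravel()
    c=-R.T@t; v=np.c_[q,np.ones(len(q))]@R
    return c,v
def plane(d,uv,z):
    c,v=ray(d,uv); return c+v*((z-c[2])/v[:,2])[:,None]
def depth(d,uv):
    c,v=ray(d,uv); uv=np.atleast_2d(uv).astype(int)
    return c+v*d['z_map'][uv[:,1],uv[:,0]][:,None]
def proj(d,P):
    R=cv2.Rodrigues(np.array(d['rvec'],float))[0];t=np.array(d['tvec'],float).ravel()
    q=np.atleast_2d(P)@R.T+t; s=q[:,:2]/q[:,2:]; s=s*(1+d['k1']*(s**2).sum(1))[:,None]
    K=np.array(d['mtx']); return s@K[:2,:2].T+K[:2,2]
E
python3 - <<'E'
from h import *
for n in('top','side'):
    d=cap(n,n+'0'); print(n,ray(d,[256,192]),d['k1'],d['mtx'])
    np.savez('pics/%s0.npz'%n,**d)
print(env.sense())
E
```

```text
pics
top (array([0.31254211, 0.11884833, 1.25255695]), array([[ 0.17330185, -0.01324745, -0.98489489]])) -0.17835442994117665 [[475.75136484   0.         251.65459643]
 [  0.         475.75136484 197.69961025]
 [  0.           0.           1.        ]]
side (array([ 0.05921055, -0.51251669,  0.6660054 ]), array([[ 0.50076998,  0.70070969, -0.50826154]])) -0.13472580547675447 [[411.50278217   0.         257.67851862]
 [  0.         411.50278217 195.62957624]
 [  0.           0.           1.        ]]
{'time': 0.1, 'joint_pos': array([ 6.82976374e+01,  3.05420545e+00,  9.24846528e+01,  1.73001296e-03,
        8.45672410e+01, -6.81870042e+00]), 'joint_velocities': array([-0.01447566, -0.0274831 , -0.1862353 , -0.04445409, -0.0210212 ,
       -0.10108747]), 'tau': array([ 2.68387967e-04, -3.94909966e+01, -3.71363032e+01, -6.85591385e-05,
        3.92310045e-03, -1.56276400e-05]), 'tcp_pos': array([0.16032458, 0.60350935, 0.23017359]), 'eef_rot': array([-1.79894856e+02, -1.43067074e-02,  1.65116159e+02]), 'ft_force': array([-0.00743043, -0.75330437, -0.13529806]), 'moment': array([-0.01782486,  0.00500605,  0.06428591]), 'width': 0.0854360647391302}
```

View pics/top0.png

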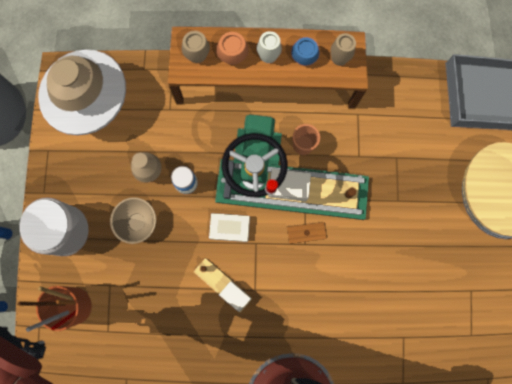

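View pics/side0.png

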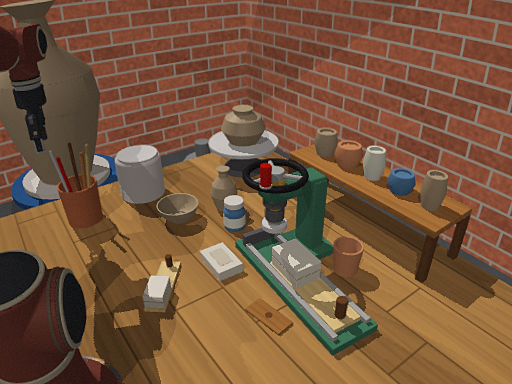

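```bash
python3 - <<'E'
import cv2
a=cv2.imread('pics/top0.png')[105:225,205:385]; cv2.imwrite('pics/t_c.png',cv2.resize(a,None,fx=4.4,fy=4.4,interpolation=cv2.INTER_CUBIC))
a=cv2.imread('pics/side0.png')[150:350,225:385]; cv2.imwrite('pics/s_c.png',cv2.resize(a,None,fx=3,fy=3,interpolation=cv2.INTER_CUBIC))
E
```

```text
(no output)
```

View pics/t_c.png

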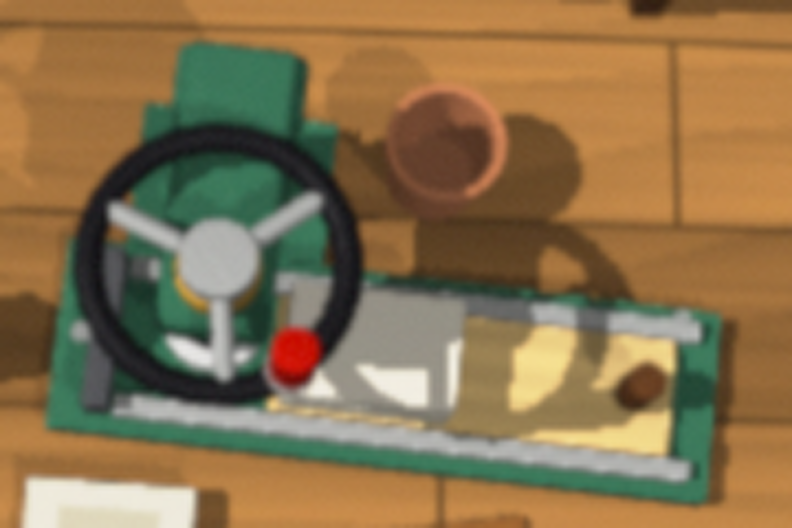

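View pics/s_c.png

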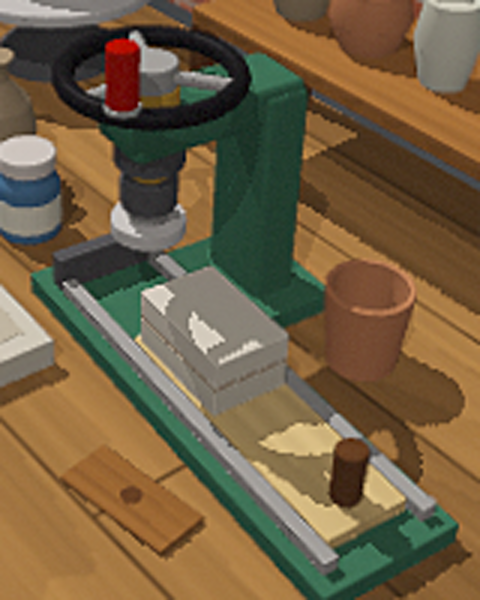

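```bash
python3 - <<'E'
from h import *
t=dict(np.load('pics/top0.npz'));s=dict(np.load('pics/side0.npz'))
def cloud(d):
    H,W=d['z_map'].shape; v,u=np.mgrid[:H,:W]; uv=np.c_[u.ravel(),v.ravel()]
    c,r=ray(d,uv); return (c+r*d['z_map'].ravel()[:,None]).reshape(H,W,3)
for nm,d in(('top',t),('side',s)):
    P=cloud(d); px=d['pixels'].astype(int); R,G,B=px[...,0],px[...,1],px[...,2]
    X,Y,Z=P[...,0],P[...,1],P[...,2]; ok=d['z_map']>0
    roi=ok&(X>0.4)&(X<0.75)&(Y<0.35)&(Y>-.2)
    red=roi&(R>130)&(G<60)&(B<60)&(Z>.2)
    print(nm,'red',red.sum(),P[red].mean(0),'z',np.percentile(Z[red],[5,50,95]))
    top=red&(Z>.288); print(' handle top',top.sum(),P[top].mean(0), (P[top].min(0)+P[top].max(0))/2)
    bl=roi&(R<60)&(G<60)&(B<60)&(Z>.22)&(Z<.27)
    xy=P[bl][:,:2].astype(np.float32)
    (c,ax,a)=cv2.fitEllipse(cv2.convexHull(xy)); print(' wheel',bl.sum(),c,ax,cv2.minEnclosingCircle(xy))
    gr=roi&(G>R*1.4)&(G>B*1.1)&(Z>.012)&(Z<.03)
    rect=cv2.minAreaRect(P[gr][:,:2].astype(np.float32)); print(' bed',gr.sum(),rect, np.percentile(Z[gr],[5,50,95]),cv2.boxPoints(rect))
    kn=roi&(R<120)&(R>G*1.3)&(Y<-.0)&(Z>.04)&(Z<.1)&(Y>-.2)
    k2=kn&(Z>.072);print(' knob',kn.sum(),P[kn].mean(0),k2.sum(),P[k2].mean(0),(P[k2].min(0)+P[k2].max(0))/2)
    m=roi&(Z>.076)&(Z<.09)&(X>.45)&(Y>-.1)&(abs(R-B)<40)&(R>100)
    rect=cv2.minAreaRect(P[m][:,:2].astype(np.float32)); print(' mould',m.sum(),rect)
E
```

```text
top red 102 [0.49678595 0.07460884 0.29337421] z [0.28220831 0.29447606 0.29717536]
 handle top 94 [0.49739794 0.07407653 0.29467023] [0.49703666 0.07343311 0.29420464]
 wheel 1043 (0.5513944625854492, 0.10985977947711945) (0.1402788758277893, 0.14399249851703644) ((0.5514992475509644, 0.10977847874164581), 0.07275808602571487)
 bed 1494 ((0.5848065614700317, 0.0021707862615585327), (0.39871835708618164, 0.2049982100725174), 84.43848419189453) [0.01609547 0.0200957  0.02406555] [[ 0.46346915 -0.18631631]
 [ 0.6675024  -0.20618358]
 [ 0.706144    0.19065788]
 [ 0.5021107   0.21052516]]
 knob 170 [ 0.6016639  -0.0707981   0.06329851] 65 [ 0.5464408  -0.11465828  0.07721992] [ 0.58089123 -0.07526505  0.07756617]
 mould 1137 ((0.5516360998153687, 0.14198370277881622), (0.34599411487579346, 0.06849230080842972), 86.07064819335938)
side red 45 [0.4999153  0.07249518 0.29561407] z [0.29399135 0.29570562 0.29702944]
 handle top 45 [0.4999153  0.07249518 0.29561407] [0.50040943 0.07246349 0.29511385]
 wheel 892 (0.5532464385032654, 0.10705983638763428) (0.13968758285045624, 0.14378830790519714) ((0.5537638664245605, 0.1080988273024559), 0.07235740125179291)
 bed 2243 ((0.587824821472168, 0.0008740425109863281), (0.40197256207466125, 0.20857766270637512), 84.22515869140625) [0.01432468 0.02026876 0.02282539] [[ 0.46384215 -0.18859874]
 [ 0.67136127 -0.20958571]
 [ 0.7118075   0.19034682]
 [ 0.5042884   0.2113338 ]]
 knob 525 [ 0.60052972 -0.08286694  0.06081274] 119 [ 0.55703632 -0.11691471  0.07635555] [ 0.60986471 -0.07613793  0.07607363]
 mould 1141 ((0.5542664527893066, 0.1408085823059082), (0.3501070439815521, 0.0683845728635788), 86.16355895996094)
```

```bash
cat >> h.py <<'E'
def cloud(d):
    H,W=d['z_map'].shape; v,u=np.mgrid[:H,:W]; uv=np.c_[u.ravel(),v.ravel()]
    c,r=ray(d,uv); return (c+r*d['z_map'].ravel()[:,None]).reshape(H,W,3)
AX=np.array([.5525,.1090]); YAW=np.deg2rad(-5.65)
RP=np.array([[np.cos(YAW),-np.sin(YAW)],[np.sin(YAW),np.cos(YAW)]])
def pf(P): P=np.atleast_2d(P); return np.c_[(P[:,:2]-AX)@RP,P[:,2:]]
def wf(p): return AX+RP@np.array(p)
E
python3 - <<'E'
from h import *
for nm in('top','side'):
    d=dict(np.load(f'pics/{nm}0.npz'))
    P=cloud(d);Q=pf(P.reshape(-1,3)).reshape(P.shape); px=d['pixels'].astype(int); R,G,B=px[...,0],px[...,1],px[...,2]
    x,y,z=[Q[...,i] for i in range(3)]; ch=(abs(x)<.035)
    k=ch&(y<-.15)&(z>.06)&(z<.1); print(nm,'knob',k.sum(),(Q[k].min(0)+Q[k].max(0))/2,np.ptp(Q[k],0))
    k=ch&(y<-.15)&(z>.074)&(z<.1); print(nm,'knobtop',k.sum(),(Q[k].min(0)+Q[k].max(0))/2,Q[k].mean(0),np.ptp(Q[k],0), np.argwhere(k).mean(0)[::-1])
    m=(abs(x)<.04)&(y>-.19)&(y<.05)&(z>.078)&(z<.09); print(' mould',np.percentile(Q[m],[1,99],axis=0).round(4).tolist())
    m=(abs(x)<.033)&(z>.044)&(z<.058)&(y>.03); print(' stop',m.sum(),np.percentile(Q[m],[1,50,99],axis=0).round(4).tolist())
    f=(np.hypot(x,y)<.036)&(z>.085)&(z<.17)&(R>110)&(abs(R-B)<50); print(' foot',f.sum(),np.percentile(Q[f],[1,5,50,95,99],axis=0).round(4).tolist())
    b=(z>.15)&(z<.3)&(np.hypot(x,y)<.03);print(' hub z',Q[b][:,2].max())
E
```

```text
top knob 955 [ 3.12584201e-05 -4.68545134e-01  7.11193540e-02] [0.06973158 0.46374084 0.02222231]
top knobtop 63 [ 2.10660791e-04 -2.49283891e-01  7.81390581e-02] [-0.00056272 -0.24849348  0.07788526] [0.02187788 0.02371862 0.0081829 ] [351.28571429 191.03174603]
 mould [[-0.0331, -0.139, 0.0783], [0.032, -0.0421, 0.0875]]
 stop 149 [[-0.0326, 0.0589, 0.0447], [-0.016, 0.0741, 0.0523], [0.032, 0.3054, 0.0578]]
 foot 67 [[-0.0303, -0.0216, 0.1032], [-0.0291, -0.0193, 0.1057], [-0.0223, 0.0089, 0.115], [-0.0178, 0.0229, 0.1231], [-0.0157, 0.0252, 0.136]]
 hub z 0.25747530142466657
side knob 151 [ 0.00172018 -0.25040294  0.0701534 ] [0.02253869 0.02422135 0.01994474]
side knobtop 89 [ 0.00172018 -0.24969632  0.07722855] [ 0.0021088  -0.25127485  0.07748358] [0.02253869 0.0228081  0.00579445] [341.96629213 300.20224719]
 mould [[-0.0304, -0.1405, 0.0785], [0.0351, -0.0425, 0.085]]
 stop 241 [[-0.0326, 0.057, 0.0445], [-0.0158, 0.1529, 0.0517], [0.0193, 2.0827, 0.0579]]
 foot 219 [[-0.0271, -0.0279, 0.1031], [-0.026, -0.0275, 0.1055], [-0.012, -0.0154, 0.1154], [0.0215, 0.0162, 0.1176], [0.0299, 0.0215, 0.1186]]
 hub z 0.2554465890915347
```

send_rows --offset '[[0,0,-20],[0,0,-20],[-20,-38,0],[-20,-38,0],[-20,-38,0]]' --rotation '[[0,0,-0.577],[0,0,-0.577],[0,0,0],[0,0,0],[0,0,0]]' --fingers '[85,85,85,85,85]'

```text
time: 0.6
tcp_pos: [0.2091, 0.4832, 0.2707]
eef_rot: [-179.9, -0.0, 174.4]
ft_force: [0.5, 0.0, 0.3]
width: 0.0851
```

send_rows --offset '[[-20,-38,0],[-20,-38,0],[-20,-38,0],[-20,-38,0],[-20,-38,0]]' --rotation '[[0,0,0],[0,0,0],[0,0,0],[0,0,0],[0,0,0]]' --fingers '[85,85,85,85,85]'

```text
time: 1.1
tcp_pos: [0.2898, 0.2841, 0.2708]
eef_rot: [-180.0, -0.0, 174.4]
ft_force: [1.1, 1.1, 0.9]
width: 0.0851
```

send_rows --offset '[[-20,-38,0],[-20,-38,0],[-20,-38,0],[-20,-38,0],[-10,-48,10]]' --rotation '[[0,0,0],[0,0,0],[0,0,0],[0,0,0],[0,0,0]]' --fingers '[85,85,85,85,85]'

```text
time: 1.6
tcp_pos: [0.3606, 0.0764, 0.2623]
eef_rot: [180.0, 0.2, 174.4]
ft_force: [1.6, -0.4, -0.2]
width: 0.0852
```

send_rows --offset '[[-10,-48,10],[-10,-48,10],[-10,-48,0],[-10,-48,0],[-45,-7,0]]' --rotation '[[0,0,0],[0,0,0],[0,0,0],[0,0,0],[0,0,0]]' --fingers '[85,85,85,85,85]'

```text
time: 2.1
tcp_pos: [0.4225, -0.1343, 0.2412]
eef_rot: [-179.9, 0.0, 173.7]
ft_force: [-0.5, -0.1, 0.4]
width: 0.0852
```

```bash
python3 - <<'E'
from h import *
s=env.sense(); print(pf(s['tcp_pos']),s['eef_rot'],s['ft_force'],s['time'])
E
```

```text
[[-0.10542923 -0.25492018  0.24124946]] [-1.79861479e+02  2.80233955e-03  1.73685938e+02] [-0.49053986 -0.1303587   0.3996208 ] 2.1
```

send_rows --offset '[[-36,2,5],[-35,2,10],[-35,2,10],[0,0,25],[0,0,25]]' --rotation '[[0,0,0],[0,0,0],[0,0,0],[0,0,0],[0,0,0]]' --fingers '[85,85,85,85,85]'

```text
time: 2.6
tcp_pos: [0.5315, -0.1329, 0.1652]
eef_rot: [180.0, -0.0, 174.4]
ft_force: [0.6, 0.2, 0.0]
width: 0.0854
```

```bash
python3 - <<'E'
from h import *
s=env.sense(); print(pf(s['tcp_pos']),s['eef_rot'],s['ft_force'],s['time'])
cap('side','side1');cap('top','top1')
E
```

```text
[[ 0.00294103 -0.24282942  0.16516221]] [ 1.79993986e+02 -2.39630717e-02  1.74376683e+02] [0.6405597  0.21068921 0.03555865] 2.6
```

View pics/side1.png

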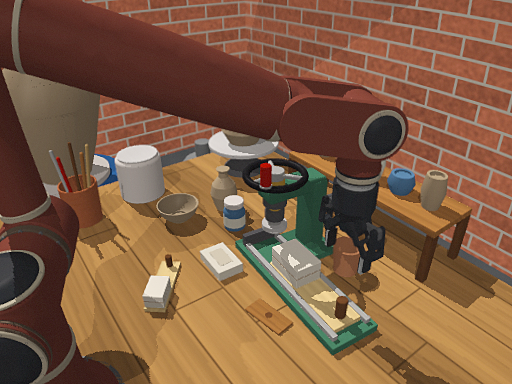

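send_rows --offset '[[2,-7,25],[0,0,30],[0,0,30],[0,0,20],[0,0,12]]' --rotation '[[0,0,0],[0,0,0],[0,0,0],[0,0,0],[0,0,0]]' --fingers '[85,85,85,85,85]'

```text
time: 3.2
tcp_pos: [0.5274, -0.1395, 0.0485]
eef_rot: [180.0, -0.1, 174.3]
ft_force: [-0.2, -0.1, 0.2]
width: 0.0846
```

```bash
python3 - <<'E'
from h import *
s=env.sense(); print(pf(s['tcp_pos']),s['eef_rot'],s['ft_force'],s['time'])
d=dict(np.load('pics/top0.npz'));P=cloud(d);Q=pf(P.reshape(-1,3))
m=(Q[:,2]>.06)&(Q[:,2]<.085)&(Q[:,0]>.045)&(Q[:,0]<.2)&(Q[:,1]<-.05)&(Q[:,1]>-.25);print(np.percentile(Q[m],[1,99],axis=0))
E
```

```text
[[-0.00051432 -0.249774    0.04845607]] [ 1.79975832e+02 -8.03227071e-02  1.74336677e+02] [-0.24993872 -0.0692392   0.21547261] 3.2
[[ 0.09370571 -0.1543424   0.06037671]
 [ 0.16157651 -0.0861732   0.07944004]]
```

Cup is at press x > 94 mm, clear. Close on the knob.

send_rows --offset '[[0,0,0],[0,0,0],[0,0,0],[0,0,0],[0,0,0]]' --rotation '[[0,0,0],[0,0,0],[0,0,0],[0,0,0],[0,0,0]]' --fingers '[15,15,15,15,15]' --force 30

```text
time: 3.7
tcp_pos: [0.5291, -0.1402, 0.0509]
eef_rot: [-179.9, 0.1, 174.4]
ft_force: [-1.2, -0.9, 5.4]
width: 0.0228
```

send_rows --offset '[[0,0,0],[0,0,0],[0,5,0],[0,10,0],[0,10,0]]' --rotation '[[0,0,0],[0,0,0],[0,0,0],[0,0,0],[0,0,0]]' --fingers '[15,15,15,15,15]'

```text
time: 4.2
tcp_pos: [0.5317, -0.1172, 0.0509]
eef_rot: [-179.7, 0.2, 174.3]
ft_force: [-1.2, -8.7, 4.7]
width: 0.023
```

send_rows --offset '[[0,12,-2],[0,12,0],[0,12,0],[0,10,0],[0,6,0]]' --rotation '[[0,0,0],[0,0,0],[0,0,0],[0,0,0],[0,0,0]]' --fingers '[15,15,15,15,15]'

```text
time: 4.7
tcp_pos: [0.5354, -0.0621, 0.051]
eef_rot: [-180.0, -0.0, 174.4]
ft_force: [-0.8, -5.5, -1.3]
width: 0.0233
```

```bash
python3 - <<'E'
from h import *
s=env.sense(); print(pf(s['tcp_pos']),s['eef_rot'],s['ft_force'],s['time'])
E
```

```text
[[-0.00017224 -0.17196971  0.05100683]] [-1.79987504e+02 -3.70785275e-02  1.74398108e+02] [-0.75628147 -5.46907455 -1.2836052 ] 4.7
```

send_rows --offset '[[0,3,0],[0,3,0],[0,2,0],[0,2,0],[0,1,0]]' --rotation '[[0,0,0],[0,0,0],[0,0,0],[0,0,0],[0,0,0]]' --fingers '[15,15,15,15,15]'

```text
time: 5.2
tcp_pos: [0.5365, -0.052, 0.0511]
eef_rot: [180.0, -0.0, 174.3]
ft_force: [-1.1, -3.1, -3.7]
width: 0.0227
```

send_rows --offset '[[0,1,0],[0,1,0],[0,1,0],[0,1,0],[0,1,0]]' --rotation '[[0,0,0],[0,0,0],[0,0,0],[0,0,0],[0,0,0]]' --fingers '[15,15,15,15,15]'

```text
time: 5.7
tcp_pos: [0.5372, -0.0478, 0.0515]
eef_rot: [-179.9, 0.0, 174.4]
ft_force: [-2.3, -8.1, -2.2]
width: 0.023
```

```bash
python3 - <<'E'
from h import *
s=env.sense(); print(pf(s['tcp_pos']),s['eef_rot'],s['ft_force'],s['time'])
E
```

```text
[[ 0.00024993 -0.15756945  0.05147974]] [-1.79895456e+02  6.73621758e-03  1.74364832e+02] [-2.26828809 -8.09597444 -2.23406092] 5.7
```

send_rows --offset '[[0,1,0],[0,1,0],[0,1,0]]' --rotation '[[0,0,0],[0,0,0],[0,0,0]]' --fingers '[15,15,15]'

```text
time: 6.0
tcp_pos: [0.5376, -0.0477, 0.0522]
eef_rot: [-179.5, 0.0, 174.4]
ft_force: [-4.2, -17.9, 0.3]
width: 0.0227
```

send_rows --offset '[[0,2,0],[0,2,0]]' --rotation '[[0,0,0],[0,0,0]]' --fingers '[15,15]'

```text
time: 6.2
tcp_pos: [0.5382, -0.0475, 0.0531]
eef_rot: [-179.1, 0.1, 174.5]
ft_force: [-7.2, -33.5, 4.5]
width: 0.0228
```

```bash
python3 - <<'E'
from h import *
s=env.sense(); print(pf(s['tcp_pos']),s['eef_rot'],s['ft_force'],s['time'])
E
```

```text
[[ 0.00112985 -0.15717578  0.05313075]] [-1.79067506e+02  5.66936880e-02  1.74453888e+02] [ -7.19396373 -33.46178197   4.50405288] 6.2
```

send_rows --offset '[[0,-3,0],[0,-3,0],[0,0,0],[0,0,0],[0,0,0]]' --rotation '[[0,0,0],[0,0,0],[0,0,0],[0,0,0],[0,0,0]]' --fingers '[15,15,85,85,85]'

```text
time: 6.7
tcp_pos: [0.5378, -0.0454, 0.0518]
eef_rot: [179.9, 0.1, 174.4]
ft_force: [0.3, -0.5, 1.4]
width: 0.0659
```

send_rows --offset '[[0,0,-25],[0,0,-40],[0,0,-40],[0,0,-40],[0,0,-40]]' --rotation '[[0,0,0],[0,0,0],[0,0,0],[0,0,0],[0,0,0]]' --fingers '[85,85,85,85,85]'

```text
time: 7.2
tcp_pos: [0.5373, -0.0453, 0.2383]
eef_rot: [180.0, 0.0, 174.4]
ft_force: [1.1, -0.4, -0.7]
width: 0.0849
```

```bash
python3 - <<'E'
from h import *
s=env.sense(); print(pf(s['tcp_pos']),s['eef_rot'],s['ft_force'],s['time'])
for nm in('top','side'):
    d=cap(nm,nm+'2'); P=cloud(d);Q=pf(P.reshape(-1,3)).reshape(P.shape)
    x,y,z=[Q[...,i] for i in range(3)]
    k=(abs(x)<.035)&(y<-.1)&(y>-.22)&(z>.065)&(z<.083); print(nm,k.sum(),(Q[k].min(0)+Q[k].max(0))/2 if k.any() else '')
    c=cv2.imread(f'pics/{nm}2.png'); cv2.imwrite(f'pics/{nm}2c.png',cv2.resize(c[140:350,205:385] if nm=='side' else c[105:225,205:385],None,fx=2.8,fy=2.8,interpolation=2))
E
```

```text
[[ 2.11777054e-05 -1.55076459e-01  2.38277824e-01]] [1.79955338e+02 4.00697575e-02 1.74394820e+02] [ 1.12592428 -0.43846849 -0.68921315] 7.2
top 7 [ 0.0013556  -0.16671078  0.07939442]
side 107 [ 0.00210795 -0.15814729  0.07277394]
```

View pics/side2c.png

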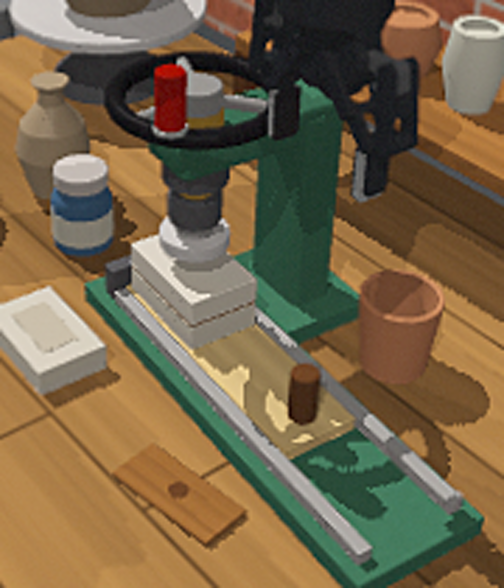

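View pics/top2c.png

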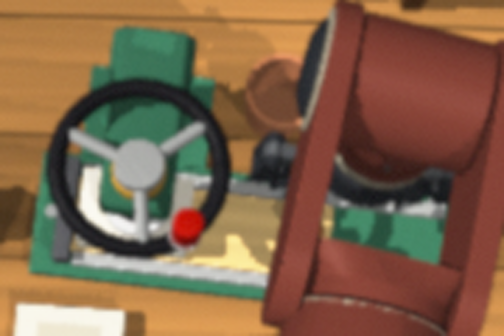

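send_rows --offset '[[0,0,-48],[0,0,-48],[17,38,0],[17,38,0],[16,38,0]]' --rotation '[[0,0,0],[0,0,0],[0,0,0],[0,0,0],[0,0,0]]' --fingers '[85,85,85,85,85]'

```text
time: 7.8
tcp_pos: [0.4982, 0.0738, 0.3325]
eef_rot: [179.9, 0.0, 174.3]
ft_force: [0.5, -0.1, 0.1]
width: 0.0848
```

send_rows --offset '[[0,0,0]]' --rotation '[[0,0,0]]' --fingers '[85]'

```text
time: 7.9
tcp_pos: [0.4975, 0.0763, 0.3323]
eef_rot: [179.9, -0.0, 174.7]
ft_force: [-0.4, 0.1, 0.2]
width: 0.0852
```

```bash
python3 - <<'E'
from h import *
s=env.sense(); print(pf(s['tcp_pos']),s['eef_rot'],s['ft_force'],s['time'],s['joint_pos'])
for nm in('side',):
    d=cap(nm,nm+'3'); P=cloud(d);Q=pf(P.reshape(-1,3)).reshape(P.shape)
    x,y,z=[Q[...,i] for i in range(3)];px=d['pixels'].astype(int); R,G,B=px[...,0],px[...,1],px[...,2]
    f=(np.hypot(x,y)<.036)&(z>.085)&(z<.125)&(R>110)&(abs(R-B)<50); print(' foot',f.sum(),np.percentile(Q[f][:,2],[1,3,5,50,95,99]))
    r=(z>.24)&(z<.31)&(R>120)&(G<60)&(np.hypot(x,y)<.1); print(pf(P[r].reshape(-1,3)).mean(0))
    c=cv2.imread(f'pics/{nm}3.png'); cv2.imwrite(f'pics/{nm}3c.png',cv2.resize(c[120:290,205:385],None,fx=4,fy=4,interpolation=2)[:600])
E
```

```text
[[-0.05151455 -0.03799869  0.33231244]] [ 1.79882347e+02 -4.01541455e-03  1.74704486e+02] [-0.44218714  0.13060739  0.15160942] 7.9 [  0.1709173  -16.15522306 100.55733969   0.11806221  95.59066078
 -84.52205567]
 foot 230 [0.10242526 0.10344043 0.10456048 0.1154133  0.11763866 0.11817897]
[-0.05544871 -0.04191822  0.28954357]
```

View pics/side3c.png

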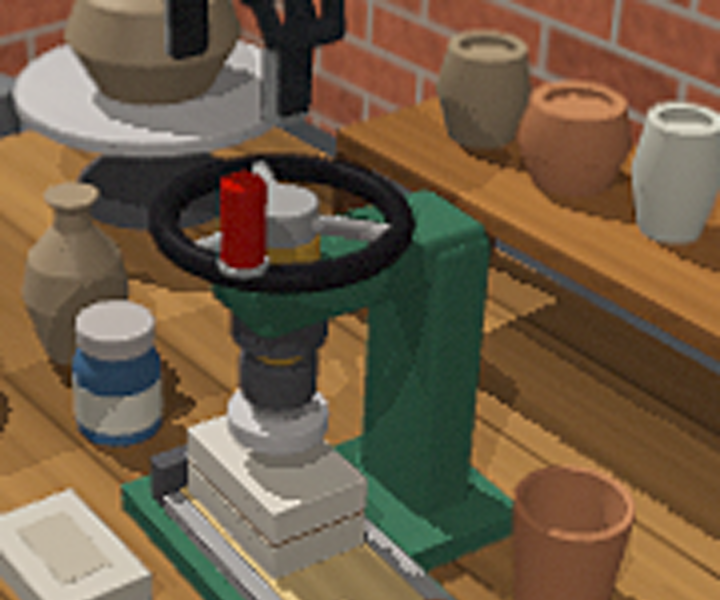

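send_rows --offset '[[-1.5,-3,18],[0,0,18],[0,0,18],[0,0,12],[0,0,5]]' --rotation '[[0,0,0],[0,0,0],[0,0,0],[0,0,0],[0,0,0]]' --fingers '[85,85,85,85,85]'

```text
time: 8.45
tcp_pos: [0.4995, 0.0685, 0.2594]
eef_rot: [-180.0, -0.2, 174.3]
ft_force: [-0.2, 0.6, -0.0]
width: 0.0852
```

send_rows --offset '[[0,0,0],[0,0,0],[0,0,0],[0,0,0],[0,0,0]]' --rotation '[[0,0,0],[0,0,0],[0,0,0],[0,0,0],[0,0,0]]' --fingers '[15,15,15,15,15]' --force 35

```text
time: 8.95
tcp_pos: [0.5011, 0.071, 0.2632]
eef_rot: [179.7, 0.2, 174.4]
ft_force: [1.1, 6.8, 2.5]
width: 0.0231
```

send_rows --offset '[[0,0,0],[0,0,0]]' --rotation '[[0,0,0],[0,0,0]]' --fingers '[15,15]'

```text
time: 9.15
tcp_pos: [0.5011, 0.071, 0.2632]
eef_rot: [179.7, 0.2, 174.4]
ft_force: [1.3, 6.0, 2.7]
width: 0.0233
```

```bash
python3 - <<'E'
from h import *
s=env.sense(); print(pf(s['tcp_pos']),s['eef_rot'],s['ft_force'],s['time'],s['width'])
d=cap('top','top4');cap('side','side4')
a=cv2.imread('pics/top4.png')[105:225,205:385]; b=cv2.imread('pics/side4.png')[120:240,205:385]
cv2.imwrite('pics/c4.png',cv2.resize(np.vstack([a,b]),None,fx=2.5,fy=2.5,interpolation=2))
E
```

```text
[[-0.04742388 -0.04288778  0.26319074]] [179.7242056    0.22095593 174.42152546] [1.3336178  5.96115155 2.74681346] 9.15 0.023332751417345945
```

View pics/c4.png

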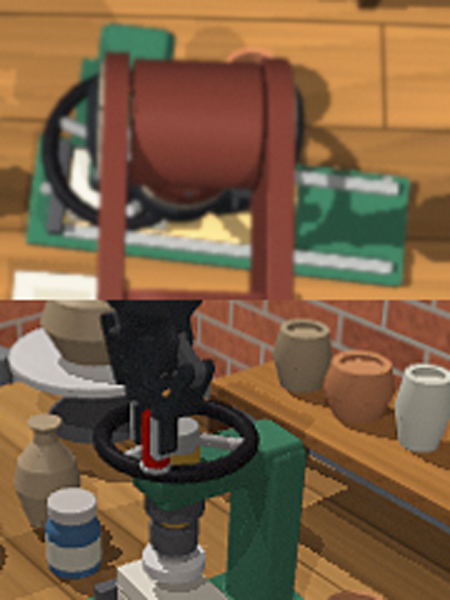

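```bash
cat > circ.py <<'E'
import sys
from h import *
# usage: circ.py cmdx cmdy th1 th2 ...   (mm, deg) prints rows
R=65.
def rows(c,ths,cx=0,cy=0):
    c=np.array(c,float); out=[]
    for t in ths:
        t=np.deg2rad(t); g=np.array([cx-R*np.sin(t),cy-R*np.cos(t)]); d=np.round(g-c,1); out.append([round(-d[0],1),round(d[1],1),0]); c=c+d
    return out,c.round(1)
def st():
    s=env.sense(); p=pf(s['tcp_pos'])[0]; th=np.rad2deg(np.arctan2(-p[0],-p[1]))%360
    f=RP.T@s['ft_force'][:2]; t=np.deg2rad(th); et=np.array([-np.cos(t),np.sin(t)]); er=np.array([-np.sin(t),-np.cos(t)])
    print('t %.2f p %s th %.1f r %.1f  Ftan %.2f Frad %.2f Fz %.1f w %.4f yaw %.1f'%(s['time'],(p*1e3).round(1),th,np.hypot(*p[:2])*1e3,f@et,f@er,s['ft_force'][2],s['width'],s['eef_rot'][2]))
if __name__=='__main__':
    a=list(map(float,sys.argv[1:])); st(); print(rows(a[:2],a[2:]))
E
python3 circ.py -48.5 -45.5 50 53 57 61 66
```

```text
t 9.25 p [-47.4 -42.9 263.2] th 47.9 r 63.9  Ftan 3.50 Frad -5.73 Fz 1.3 w 0.0229 yaw 174.4
([[np.float64(1.3), np.float64(3.7), 0], [np.float64(2.1), np.float64(2.7), 0], [np.float64(2.6), np.float64(3.7), 0], [np.float64(2.4), np.float64(3.9), 0], [np.float64(2.5), np.float64(5.1), 0]], array([-59.4, -26.4]))
```

send_rows --offset '[[1.3,3.7,-2],[2.1,2.7,0],[2.6,3.7,0],[2.4,3.9,0],[2.5,5.1,0]]' --rotation '[[0,0,0],[0,0,0],[0,0,0],[0,0,0],[0,0,0]]' --fingers '[15,15,15,15,15]'

```text
time: 9.75
tcp_pos: [0.492, 0.0878, 0.2633]
eef_rot: [-179.8, 0.2, 174.3]
ft_force: [5.0, -5.8, -3.1]
width: 0.0228
```

```bash
sed -i 's/d=np.round(g-c,1); out.append(\[round(-d\[0\],1),round(d\[1\],1),0\])/d=np.round(g-c,1); out.append([float(-d[0]),float(d[1]),0])/' circ.py; python3 circ.py -59.4 -26.4 71 76 81 86 91
```

```text
t 9.75 p [-58.2 -27.1 263.3] th 65.0 r 64.1  Ftan -7.14 Frad -2.77 Fz -3.1 w 0.0228 yaw 174.3
([[2.1, 5.2, 0], [1.6, 5.5, 0], [1.1, 5.5, 0], [0.6, 5.7, 0], [0.2, 5.6, 0]], array([-65. ,   1.1]))
```

send_rows --offset '[[2.1,5.2,0.5],[1.6,5.5,0],[1.1,5.5,0],[0.6,5.7,0],[0.2,5.6,0]]' --rotation '[[0,0,0],[0,0,0],[0,0,0],[0,0,0],[0,0,0]]' --fingers '[15,15,15,15,15]'

```text
time: 10.25
tcp_pos: [0.4882, 0.1155, 0.2632]
eef_rot: [-179.7, 0.0, 174.3]
ft_force: [-0.5, -5.7, 0.4]
width: 0.0232
```

```bash
python3 circ.py -65 1.1 96 101 106 111 116
```

```text
t 10.25 p [-6.460e+01  1.000e-01  2.632e+02] th 90.1 r 64.6  Ftan -5.69 Frad -0.03 Fz 0.4 w 0.0232 yaw 174.3
([[-0.4, 5.7, 0], [-0.8, 5.6, 0], [-1.3, 5.5, 0], [-1.8, 5.4, 0], [-2.3, 5.2, 0]], array([-58.4,  28.5]))
```

send_rows --offset '[[-0.4,5.7,0],[-0.8,5.6,0],[-1.3,5.5,0],[-1.8,5.4,0],[-2.3,5.2,0]]' --rotation '[[0,0,0],[0,0,0],[0,0,0],[0,0,0],[0,0,0]]' --fingers '[15,15,15,15,15]'

```text
time: 10.75
tcp_pos: [0.4966, 0.1426, 0.2632]
eef_rot: [-179.8, -0.1, 174.3]
ft_force: [-4.3, -5.2, 1.2]
width: 0.023
```

```bash
python3 circ.py -58.4 28.5 121 126 131 136 141
```

```text
t 10.75 p [-58.9  27.9 263.2] th 115.3 r 65.2  Ftan -6.68 Frad 1.01 Fz 1.2 w 0.0230 yaw 174.3
([[-2.7, 5.0, 0], [-3.1, 4.7, 0], [-3.5, 4.4, 0], [-3.9, 4.2, 0], [-4.3, 3.7, 0]], array([-40.9,  50.5]))
```

send_rows --offset '[[-2.7,5.0,0],[-3.1,4.7,0],[-3.5,4.4,0],[-3.9,4.2,0],[-4.3,3.7,0]]' --rotation '[[0,0,0],[0,0,0],[0,0,0],[0,0,0],[0,0,0]]' --fingers '[15,15,15,15,15]'

```text
time: 11.25
tcp_pos: [0.5157, 0.1635, 0.2632]
eef_rot: [-179.9, -0.2, 174.3]
ft_force: [-6.4, -2.2, 2.3]
width: 0.023
```

```bash
python3 circ.py -40.9 50.5 146 151 156 161 166
```

```text
t 11.25 p [-41.9  50.6 263.2] th 140.4 r 65.7  Ftan -6.48 Frad 1.76 Fz 2.3 w 0.0230 yaw 174.3
([[-4.6, 3.4, 0], [-4.8, 3.0, 0], [-5.1, 2.5, 0], [-5.2, 2.1, 0], [-5.5, 1.6, 0]], array([-15.7,  63.1]))
```

send_rows --offset '[[-4.6,3.4,0],[-4.8,3.0,0],[-5.1,2.5,0],[-5.2,2.1,0],[-5.5,1.6,0]]' --rotation '[[0,0,0],[0,0,0],[0,0,0],[0,0,0],[0,0,0]]' --fingers '[15,15,15,15,15]'

```text
time: 11.75
tcp_pos: [0.542, 0.1743, 0.2632]
eef_rot: [-180.0, -0.2, 174.4]
ft_force: [-5.7, 0.9, 2.6]
width: 0.0236
```

```bash
python3 circ.py -15.7 63.1 171 176 181 186 191
```

```text
t 11.75 p [-16.9  64.  263.2] th 165.2 r 66.2  Ftan -5.49 Frad 1.75 Fz 2.6 w 0.0236 yaw 174.4
([[-5.5, 1.1, 0], [-5.7, 0.6, 0], [-5.6, 0.2, 0], [-5.7, -0.4, 0], [-5.6, -0.8, 0]], array([12.4, 63.8]))
```

send_rows --offset '[[-5.5,1.1,0],[-5.7,0.6,0],[-5.6,0.2,0],[-5.7,-0.4,0],[-5.6,-0.8,0]]' --rotation '[[0,0,0],[0,0,0],[0,0,0],[0,0,0],[0,0,0]]' --fingers '[15,15,15,15,15]'

```text
time: 12.25
tcp_pos: [0.5701, 0.1729, 0.2632]
eef_rot: [179.9, -0.2, 174.4]
ft_force: [-6.7, 2.5, 1.6]
width: 0.0228
```

```bash
python3 circ.py 12.4 63.8 196 201 206 211 216
```

```text
t 12.25 p [ 11.2  65.3 263.2] th 189.7 r 66.3  Ftan -7.15 Frad 0.62 Fz 1.6 w 0.0228 yaw 174.4
([[-5.5, -1.3, 0], [-5.4, -1.8, 0], [-5.2, -2.3, 0], [-5.0, -2.7, 0], [-4.7, -3.1, 0]], array([38.2, 52.6]))
```

send_rows --offset '[[-5.5,-1.3,0],[-5.4,-1.8,0],[-5.2,-2.3,0],[-5.0,-2.7,0],[-4.7,-3.1,0]]' --rotation '[[0,0,0],[0,0,0],[0,0,0],[0,0,0],[0,0,0]]' --fingers '[15,15,15,15,15]'

```text
time: 12.75
tcp_pos: [0.595, 0.1598, 0.2632]
eef_rot: [179.8, -0.2, 174.4]
ft_force: [-4.2, 4.1, 1.5]
width: 0.0228
```

```bash
python3 circ.py 38.2 52.6 221 226 231 236 241
```

```text
t 12.75 p [ 37.3  54.7 263.2] th 214.3 r 66.2  Ftan -5.89 Frad 0.42 Fz 1.5 w 0.0228 yaw 174.4
([[-4.4, -3.5, 0], [-4.2, -3.9, 0], [-3.7, -4.3, 0], [-3.4, -4.6, 0], [-3.0, -4.8, 0]], array([56.9, 31.5]))
```

send_rows --offset '[[-4.4,-3.5,0],[-4.2,-3.9,0],[-3.7,-4.3,0],[-3.4,-4.6,0],[-3.0,-4.8,0]]' --rotation '[[0,0,0],[0,0,0],[0,0,0],[0,0,0],[0,0,0]]' --fingers '[15,15,15,15,15]'

```text
time: 13.25
tcp_pos: [0.6121, 0.1373, 0.2633]
eef_rot: [179.8, -0.1, 174.4]
ft_force: [-2.7, 5.9, 0.8]
width: 0.023
```

```bash
python3 circ.py 56.9 31.5 246 251 256 261 266
```

```text
t 13.25 p [ 56.5  34.  263.3] th 238.9 r 66.0  Ftan -6.48 Frad 0.15 Fz 0.8 w 0.0230 yaw 174.4
([[-2.5, -5.1, 0], [-2.1, -5.2, 0], [-1.6, -5.5, 0], [-1.1, -5.5, 0], [-0.6, -5.7, 0]], array([64.8,  4.5]))
```

send_rows --offset '[[-2.5,-5.1,0],[-2.1,-5.2,0],[-1.6,-5.5,0],[-1.1,-5.5,0],[-0.6,-5.7,0]]' --rotation '[[0,0,0],[0,0,0],[0,0,0],[0,0,0],[0,0,0]]' --fingers '[15,15,15,15,15]'

```text
time: 13.75
tcp_pos: [0.618, 0.1097, 0.2632]
eef_rot: [179.8, 0.0, 174.4]
ft_force: [1.6, 7.2, -0.5]
width: 0.0233
```

```bash
python3 circ.py 64.8 4.5 271 276 281 286 291; python3 - <<'E'
from h import *
d=cap('side','side5'); P=cloud(d);Q=pf(P.reshape(-1,3)).reshape(P.shape)
x,y,z=[Q[...,i] for i in range(3)];px=d['pixels'].astype(int); R,G,B=px[...,0],px[...,1],px[...,2]
f=(np.hypot(x,y)<.036)&(z>.085)&(z<.125)&(R>110)&(abs(R-B)<50); print(' foot',f.sum(),np.percentile(Q[f][:,2],[1,3,5,50,95,99]))
c=cv2.imread('pics/side5.png'); cv2.imwrite('pics/side5c.png',cv2.resize(c[120:290,205:385],None,fx=3.5,fy=3.5,interpolation=2))
E
```

```text
t 13.75 p [ 65.1   7.1 263.2] th 263.8 r 65.5  Ftan -7.17 Frad 1.65 Fz -0.5 w 0.0233 yaw 174.4
([[-0.2, -5.6, 0], [0.4, -5.7, 0], [0.8, -5.6, 0], [1.3, -5.5, 0], [1.8, -5.4, 0]], array([ 60.7, -23.3]))
 foot 225 [0.08839935 0.08926472 0.09001232 0.10098038 0.10309191 0.10365534]
```

View pics/side5c.png

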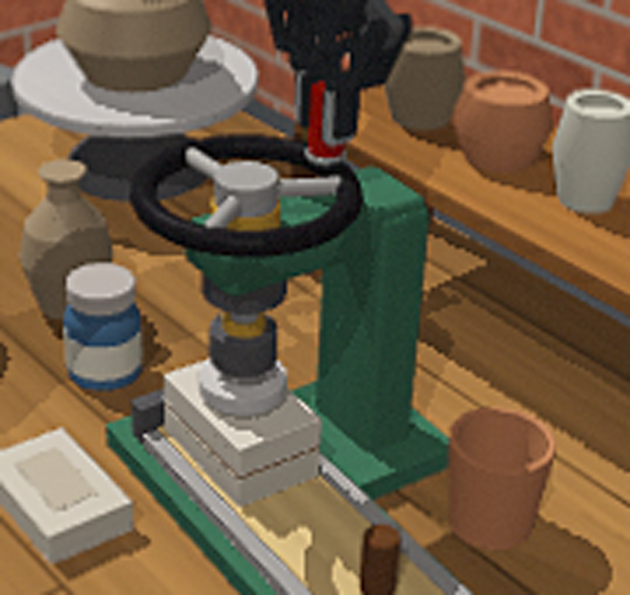

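send_rows --offset '[[-0.2,-5.6,0],[0.4,-5.7,0],[0.8,-5.6,0],[1.3,-5.5,0],[1.8,-5.4,0]]' --rotation '[[0,0,0],[0,0,0],[0,0,0],[0,0,0],[0,0,0]]' --fingers '[15,15,15,15,15]'

```text
time: 14.3
tcp_pos: [0.6115, 0.0819, 0.2633]
eef_rot: [179.8, 0.1, 174.4]
ft_force: [3.6, 6.0, -1.7]
width: 0.0229
```

```bash
python3 circ.py 60.7 -23.3 296 301 306 311 316
```

```text
t 14.30 p [ 61.4 -21.2 263.3] th 289.0 r 64.9  Ftan -6.94 Frad 0.74 Fz -1.7 w 0.0229 yaw 174.4
([[2.3, -5.2, 0], [2.7, -5.0, 0], [3.1, -4.7, 0], [3.5, -4.4, 0], [3.9, -4.2, 0]], array([ 45.2, -46.8]))
```

send_rows --offset '[[2.3,-5.2,0],[2.7,-5.0,0],[3.1,-4.7,0],[3.5,-4.4,0],[3.9,-4.2,0]]' --rotation '[[0,0,0],[0,0,0],[0,0,0],[0,0,0],[0,0,0]]' --fingers '[15,15,15,15,15]'

```text
time: 14.8
tcp_pos: [0.594, 0.0597, 0.2633]
eef_rot: [179.8, 0.2, 174.4]
ft_force: [3.8, 5.1, -1.9]
width: 0.0233
```

```bash
python3 circ.py 45.2 -46.8 320 324 328 332 336
```

```text
t 14.80 p [ 46.1 -45.  263.3] th 314.3 r 64.4  Ftan -6.17 Frad -1.46 Fz -1.9 w 0.0233 yaw 174.4
([[3.4, -3.0, 0], [3.6, -2.8, 0], [3.8, -2.5, 0], [3.9, -2.3, 0], [4.1, -2.0, 0]], array([ 26.4, -59.4]))
```

send_rows --offset '[[3.4,-3.0,0],[3.6,-2.8,0]]' --rotation '[[0,0,0],[0,0,0]]' --fingers '[15,15]'

```text
time: 15.0
tcp_pos: [0.5865, 0.0545, 0.2633]
eef_rot: [179.9, 0.2, 174.4]
ft_force: [5.1, 4.4, -1.2]
width: 0.023
```

```bash
python3 -c "from circ import *;st()"
```

```text
t 15.00 p [ 39.2 -50.9 263.3] th 322.4 r 64.3  Ftan -6.69 Frad -1.03 Fz -1.2 w 0.0230 yaw 174.4
```

send_rows --offset '[[3.8,-2.5,0],[3.9,-2.3,0]]' --rotation '[[0,0,0],[0,0,0]]' --fingers '[15,15]'

```text
time: 15.2
tcp_pos: [0.5785, 0.0504, 0.2633]
eef_rot: [179.9, 0.2, 174.4]
ft_force: [5.0, 3.7, -1.1]
width: 0.0231
```

```bash
python3 circ.py 30.5 -57.4 336 340 344 348 352 356 360 364 368
```

```text
t 15.20 p [ 31.6 -55.8 263.3] th 330.4 r 64.1  Ftan -6.05 Frad -1.32 Fz -1.1 w 0.0231 yaw 174.4
([[4.1, -2.0, 0], [4.2, -1.7, 0], [4.3, -1.4, 0], [4.4, -1.1, 0], [4.5, -0.8, 0], [4.5, -0.4, 0], [4.5, -0.2, 0], [4.5, 0.2, 0], [4.5, 0.4, 0]], array([ -9. , -64.4]))
```

send_rows --offset '[[4.1,-2.0,0],[4.2,-1.7,0]]' --rotation '[[0,0,0],[0,0,0]]' --fingers '[15,15]'

```text
time: 15.4
tcp_pos: [0.5699, 0.0475, 0.2632]
eef_rot: [179.9, 0.2, 174.4]
ft_force: [5.1, 3.5, -2.1]
width: 0.0229
```

```bash
python3 -c "from circ import *;st()"
```

```text
t 15.40 p [ 23.4 -59.5 263.2] th 338.5 r 64.0  Ftan -5.87 Frad -1.95 Fz -2.1 w 0.0229 yaw 174.4
```

send_rows --offset '[[4.3,-1.4,0],[4.4,-1.1,0]]' --rotation '[[0,0,0],[0,0,0]]' --fingers '[15,15]'

```text
time: 15.6
tcp_pos: [0.5619, 0.0458, 0.2633]
eef_rot: [179.9, 0.4, 174.4]
ft_force: [10.4, 3.8, -3.8]
width: 0.0233
```

```bash
python3 -c "from circ import *;st()"
```

```text
t 15.60 p [ 15.6 -62.  263.3] th 345.9 r 63.9  Ftan -10.88 Frad -2.26 Fz -3.8 w 0.0233 yaw 174.4
```

send_rows --offset '[[4.5,-0.8,0],[4.5,-0.4,0]]' --rotation '[[0,0,0],[0,0,0]]' --fingers '[15,15]'

```text
time: 15.8
tcp_pos: [0.553, 0.0452, 0.2633]
eef_rot: [179.9, 0.4, 174.4]
ft_force: [10.2, 2.9, -4.2]
width: 0.0227
```

```bash
python3 -c "from circ import *;st()"
```

```text
t 15.80 p [  6.8 -63.4 263.3] th 353.9 r 63.8  Ftan -10.18 Frad -2.85 Fz -4.2 w 0.0227 yaw 174.4
```

```bash
python3 circ.py 4.5 -64.8 361 366 371 376 381 386 391 396 401 406 411 416 421 426
```

```text
t 15.80 p [  6.8 -63.4 263.3] th 353.9 r 63.8  Ftan -10.18 Frad -2.85 Fz -4.2 w 0.0227 yaw 174.4
([[5.6, -0.2, 0], [5.7, 0.4, 0], [5.6, 0.8, 0], [5.5, 1.3, 0], [5.4, 1.8, 0], [5.2, 2.3, 0], [5.0, 2.7, 0], [4.7, 3.1, 0], [4.4, 3.5, 0], [4.2, 3.9, 0], [3.7, 4.3, 0], [3.4, 4.6, 0], [3.0, 4.8, 0], [2.5, 5.1, 0]], array([-59.4, -26.4]))
```

send_rows --offset '[[5.6,-0.2,0],[5.7,0.4,0],[5.6,0.8,0],[5.5,1.3,0],[5.4,1.8,0]]' --rotation '[[0,0,0],[0,0,0],[0,0,0],[0,0,0],[0,0,0]]' --fingers '[15,15,15,15,15]'

```text
time: 16.3
tcp_pos: [0.526, 0.0511, 0.2633]
eef_rot: [-180.0, 0.5, 174.3]
ft_force: [12.0, -0.2, -4.6]
width: 0.0231
```

```bash
python3 -c "from circ import *;st()"
```

```text
t 16.30 p [-20.7 -60.3 263.3] th 18.9 r 63.7  Ftan -10.97 Frad -4.77 Fz -4.6 w 0.0231 yaw 174.3
```

send_rows --offset '[[5.2,2.3,0],[5.0,2.7,0],[4.7,3.1,0]]' --rotation '[[0,0,0],[0,0,0],[0,0,0]]' --fingers '[15,15,15]'

```text
time: 16.6
tcp_pos: [0.5119, 0.0598, 0.2633]
eef_rot: [-179.9, 0.5, 174.3]
ft_force: [11.5, -4.4, -4.3]
width: 0.0231
```

```bash
python3 -c "from circ import *;st()"
```

```text
t 16.60 p [-35.5 -53.  263.3] th 33.9 r 63.8  Ftan -11.72 Frad -3.93 Fz -4.3 w 0.0231 yaw 174.3
```

send_rows --offset '[[4.4,3.5,0],[4.2,3.9,0],[3.7,4.3,0]]' --rotation '[[0,0,0],[0,0,0],[0,0,0]]' --fingers '[15,15,15]'

```text
time: 16.9
tcp_pos: [0.5006, 0.0718, 0.2633]
eef_rot: [-179.7, 0.4, 174.3]
ft_force: [10.4, -6.9, -3.9]
width: 0.0227
```

```bash
python3 -c "from circ import *;st()"
```

```text
t 16.90 p [-48.  -42.2 263.3] th 48.7 r 63.9  Ftan -11.68 Frad -4.44 Fz -3.9 w 0.0227 yaw 174.3
```

send_rows --offset '[[3.4,4.6,0],[3.0,4.8,0],[2.5,5.1,0],[1.9,4.6,0],[0.7,2.2,0]]' --rotation '[[0,0,0],[0,0,0],[0,0,0],[0,0,0],[0,0,0]]' --fingers '[15,15,15,15,15]'

```text
time: 17.4
tcp_pos: [0.4903, 0.0932, 0.2632]
eef_rot: [-179.6, 0.2, 174.2]
ft_force: [4.4, -11.4, -2.2]
width: 0.0227
```

```bash
python3 -c "from circ import *;st()"
```

```text
t 17.40 p [-60.4 -21.8 263.2] th 70.1 r 64.2  Ftan -12.14 Frad -1.43 Fz -2.2 w 0.0227 yaw 174.2
```

send_rows --offset '[[-0.8,-2.2,0],[0,0,0]]' --rotation '[[0,0,0],[0,0,0]]' --fingers '[15,15]'

```text
time: 17.6
tcp_pos: [0.4902, 0.0933, 0.2632]
eef_rot: [-179.9, 0.1, 174.3]
ft_force: [2.6, -2.3, -0.4]
width: 0.023
```

```bash
python3 -c "from circ import *;st()"
```

```text
t 17.60 p [-60.4 -21.8 263.2] th 70.2 r 64.2  Ftan -2.83 Frad -2.00 Fz -0.4 w 0.0230 yaw 174.3
```

send_rows --offset '[[0,0,0],[0,0,0],[0,0,0],[0,0,0],[0,0,0]]' --rotation '[[0,0,0],[0,0,0],[0,0,0],[0,0,0],[0,0,0]]' --fingers '[85,85,85,85,85]'

```text
time: 18.1
tcp_pos: [0.4896, 0.094, 0.2629]
eef_rot: [180.0, -0.0, 174.4]
ft_force: [-0.5, 0.4, -0.5]
width: 0.0849
```

send_rows --offset '[[0,0,-20],[0,0,-25],[0,0,-25],[30,0,-20],[45,0,0]]' --rotation '[[0,0,0],[0,0,0],[0,0,0],[0,0,0],[0,0,0]]' --fingers '[85,85,85,85,85]'

```text
time: 18.6
tcp_pos: [0.4159, 0.1012, 0.3563]
eef_rot: [180.0, 0.2, 174.3]
ft_force: [0.1, 0.4, 0.7]
width: 0.0853
```

send_rows --offset '[[35,35,0],[0,45,0],[0,45,0],[0,45,0],[0,30,0]]' --rotation '[[0,0,0],[0,0,0],[0,0,0],[0,0,0],[0,0,0]]' --fingers '[85,85,85,85,85]'

```text
time: 19.1
tcp_pos: [0.3994, 0.3063, 0.3528]
eef_rot: [180.0, -0.0, 174.5]
ft_force: [-0.5, -0.1, 0.6]
width: 0.085
```

```bash
python3 - <<'E'
from h import *
s=env.sense(); print(s['time'],s['tcp_pos'],s['ft_force'])
for nm in('top','side'):
    d=cap(nm,nm+'6'); P=cloud(d);Q=pf(P.reshape(-1,3)).reshape(P.shape)
    x,y,z=[Q[...,i] for i in range(3)];px=d['pixels'].astype(int); R,G,B=px[...,0],px[...,1],px[...,2]
    r=(z>.288)&(z<.31)&(R>120)&(G<60)&(np.hypot(x,y)<.1)
    if r.sum(): q=(Q[r].min(0)+Q[r].max(0))/2; print(nm,'handle',r.sum(),q,np.rad2deg(np.arctan2(-q[0],-q[1])))
    k=(abs(x)<.035)&(y<-.1)&(y>-.22)&(z>.065)&(z<.083); print(' knob',k.sum(),(Q[k].min(0)+Q[k].max(0))/2 if k.any() else '')
E
```

```text
19.1 [0.39935583 0.30631002 0.35276589] [-0.5246881  -0.06451812  0.62191168]
top handle 94 [-0.06120292 -0.02231549  0.2937917 ] 69.96739634841289
 knob 76 [-0.00085414 -0.15730235  0.07375537]
side handle 47 [-0.05872156 -0.0223703   0.29534298] 69.14538915028807
 knob 106 [ 0.00198357 -0.15843138  0.07285853]
```

View pics/side6.png

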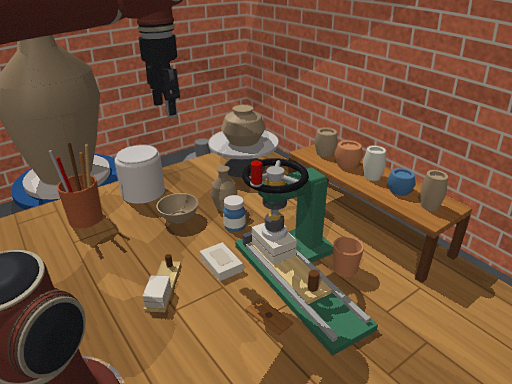

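View pics/top6.png

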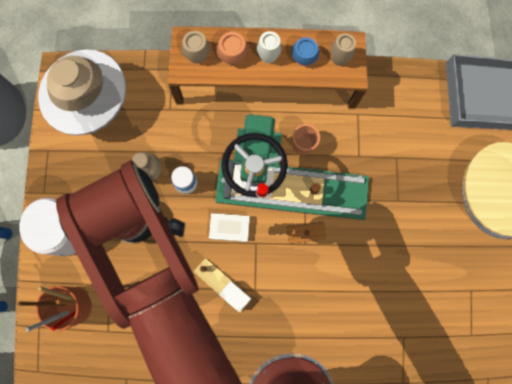

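send_rows --offset '[[0,0,0],[0,0,0],[0,0,0]]' --rotation '[[0,0,0],[0,0,0],[0,0,0]]' --fingers '[85,85,85]'

```text
time: 19.5
tcp_pos: [0.4001, 0.3028, 0.3531]
eef_rot: [180.0, 0.0, 174.3]
ft_force: [-0.2, -0.4, 0.1]
width: 0.0853
```

```bash
python3 -c "
from h import *
print(ticket.close_job())"
```

```text
the job is handed in; nothing more can be done
None
```

The sled is home against the stop, the wheel is wound about a quarter turn past contact, and the job is handed in at about 19.5 s. No verdict was reported.

- **Sled:** I gripped the knob and slid the sled about 92 mm. It stopped moving while the push rose from about 8 N to 33 N, which I took as the stop. At the end both cameras put the knob within 1 mm of where it was right after the push (about -158 mm along the press). I did not measure the nose-to-stop gap itself.
- **Wheel:** I gripped the handle and cranked clockwise. The force along the handle's path held at 5.5–7 N, then jumped to about 10.9 N between 338° and 346°, which I took as contact at about 340°. I stopped at 430°, where it was about 12 N.
- **Load:** the pressing load cannot be read directly; I inferred it from the angle past contact, with contact known to about ±4°.
- **Letting go:** I eased off and opened the gripper. After release the handle stood at 69–70°, against 70° when I stopped, so the wheel stayed put.
- **Last checks:** the tool force was about 0 N and the arm was clear. The last side view shows nothing else on the bench out of place. In the top view the arm hid the bowl.
- **Disagreement:** the two cameras differed by 2–3 mm, within what their calibration allows.

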